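# Move the row of reagent bottles to the bench rack in order

### The job

Move the four small bottles from the full wooden rack to the empty one, one to a seat and in the same order, counting in both racks from the end with the flat tongue: the bottle nearest the tongue of the full rack goes into the seat nearest the tongue of the empty rack, and so on. At the end all four stand upright on the floor of their seats, let go and at rest.

Things in the scene. Friction and masses are not known exactly. Their poses are not given: they have to be found in the camera images.
- store_rack: Full rack, holding the four bottles in any order, each on a thin dark disc (top 7 mm above the table). 63 x 240 x 14 mm light wood, four 55 mm square seats in a row, at one end a flat 33 mm tongue with a dark dot; fixed, at any angle. Origin: underside centre; +y along the row to the tongue, z up. Seats from the tongue: x 0, y +88.5, +29.5, -29.5, -88.5 mm; walls 4 mm thick, 14 mm high.
- bench_rack: Empty rack, no discs. 63 x 240 x 14 mm light wood, four 55 mm square seats in a row, at one end a flat 33 mm tongue with a dark dot; fixed, at any angle. Origin: underside centre; +y along the row to the tongue, z up. Seats from the tongue: x 0, y +88.5, +29.5, -29.5, -88.5 mm; seat floors 4 mm above the table, walls 4 mm thick, tops 14 mm above it.
- amber_dropper_mid (a point): amber dropper bottle with a pale pointed cap, 85 mm high; round body 38 mm in diameter up to 58 mm above its base, cap 23 mm wide above that; about 35 g. The point is on its axis, half-way up (42.5 mm above its base), z up. It stands upright and loose; base 7 mm above the table at the start.
- white_dropper_mid (a point): white dropper bottle with a red pointed cap, 78 mm high; round body 34 mm in diameter up to 52 mm above its base, cap 21 mm wide above that; about 35 g. The point is on its axis, half-way up (39 mm above its base), z up. It stands upright and loose; base 7 mm above the table at the start.
- squat_jar_mid (a point): short clear glass jar with a flat white cap, 68 mm high, the shortest of the four; round body 38 mm in diameter up to 41 mm above its base, shoulder 32 mm wide, cap 35 mm wide over the top 16 mm; about 50 g. The point is on its axis, half-way up (34 mm above its base), z up. It stands upright and loose; base 7 mm above the table at the start.
- slim_bottle_mid (a point): slim white bottle with a paper label and black cap, 88 mm high; round body 30 mm in diameter up to 58 mm above its base, then narrowing to a 16 mm cap (top 16 mm); about 40 g. The point is on its axis, half-way up (44 mm above its base), z up. It stands upright and loose; base 7 mm above the table at the start.
- amber_dropper_disc: flat dark rubber disc, 48 mm in diameter, 3 mm thick, fixed in the store rack under the amber dropper at the start; it stays there and so marks the seat this one came from. Origin: centre of its underside. All four discs look alike.
- white_dropper_disc: flat dark rubber disc, 48 mm in diameter, 3 mm thick, fixed in the store rack under the white dropper at the start; it stays there and so marks the seat this one came from. Origin: centre of its underside. All four discs look alike.
- squat_jar_disc: flat dark rubber disc, 48 mm in diameter, 3 mm thick, fixed in the store rack under the squat jar at the start; it stays there and so marks the seat this one came from. Origin: centre of its underside. All four discs look alike.
- slim_bottle_disc: flat dark rubber disc, 48 mm in diameter, 3 mm thick, fixed in the store rack under the slim bottle at the start; it stays there and so marks the seat this one came from. Origin: centre of its underside. All four discs look alike.
Not all that is in view belongs to the job. What is shaped like the part that bears squat_jar_mid but blue is not meant. Leave any green look-alike of the part that bears amber_dropper_mid alone.

How it is judged:
By the outcome, as a careful person would: the job done as asked, in the order asked, and still so for the second after the job is handed in, with the robot touching nothing.
It also fails if it takes over 106 s, if anything falls off the work surface, if the arm or the gripper's body presses on something with over 40 N, if the wrist force passes 120 N, or if a joint passes its speed limit or range.

### The arm

A 6-joint arm with a two-finger parallel gripper is mounted at the origin on a cart in front of the work surface, level with it; the furniture and walls round the work are solid. World frame = base frame: x ahead of the robot, y to its left, z up, the work surface at z = 0. Lengths are in m, angles in rad, forces in N, time in s.
With the tool pointing down it reaches from about 0.25 to 0.775 m from the base axis. Payload 4 kg.
Tool frame: the origin (TCP) lies midway between the tips of the shut fingers; the grasp point (between the pads) lies 19 mm behind it; z points along the fingers, y is the direction in which the jaws open and shut (so a half turn about z gives the same grasp; the last joint's range is limited). The gripper opens to 85 mm and grips with 20 to 120 N. Pads are 22 mm wide; open, the fingers measure 114 mm over their backs; the gripper's body (76 mm by 85 mm) begins 54 mm behind the grasp point. The pads swing forward as they close: fully open they stand 13 mm farther back than shut.
Start: joints at [1.016, 0.087, 1.371, -0, 1.684, -0.103], TCP at [0.24, 0.495, 0.231] pointing down, gripper open.
Joint ranges: [-3.1, 3.1], [-0.76, 2.03], [0.27, 2.55], [-1.08, 4.22], [0.17, 2.65], [-2.57, 2.57]. Speed limits (rad/s): [2.79, 2.79, 3.14, 3.14, 3.14, 3.14].

### API

Orientations are given as a rotation vector (axis times angle).
In Python, from cell import bot gives the robot as it stands.
- The arm moves only by the shell command python3 -m pendant 'ROWS' [FORCE]. ROWS is JSON, a list of rows, each a list of 3 entries, a list of its own where there are three numbers: the closure, from -1 (fully open) to 1 (shut), so that 0 is half open, then the shift along the tool's x, y, z in mm, then the turn, a rotation vector about the tool's x, y, z in rad. In form: [[grip, [dx, dy, dz], [rx, ry, rz]], ...]. A call has 1 to 10 rows; each row is the pose to reach, as a shift and turn from the pose commanded when the call began, along the tool's axes at that moment; what a row does not reach only later rows make up. A row lasts 1/8 s, in which the tool goes at most 62.5 mm and 10.7 degrees, less where a joint would pass 70% of its speed; a pose out of reach is approached as far as the arm can. A call with a gripper value outside its range is refused whole. The fingers move at their own pace and stop on an object; FORCE is the grip in N (left out, the last holds). Time passes only in rows, so rows that repeat a pose let the fingers close. It gives the time, the measured TCP pose, the force and the opening at its end, in the units of the state.
- bot.state(): the state, without advancing time (a new reading comes with each control period).
- bot.grab_frame(name): name is "scene" or "top"; returns a dict with "pixels" (480x640x3 uint8, red, green, blue), "intrinsics" (3x3 intrinsics, pixels), "k1" (the pictures are not rectified: a ray, as slopes to the right and down, at radius r is drawn at 1 + k1 r^2 times it, then the intrinsics apply), "R" (3x3) and "t" (3): a world point X has camera coordinates R X + t. Camera axes: x right, y down, z forward; pixel columns grow to the right and rows downward; lengths in m; the calibration is good to about 2 mm. A picture is of the moment at which its call begins. There is no depth.
- bot.hand_in(): hands the job in, once; it reports no verdict.
The state is a dict: "t": time; "qpos": joint angles; "joint_velocities": joint speeds; "joint_torque": joint torques, N m; "tool_pos": TCP position; "orientation": TCP orientation; "force": force on the tool from outside, world axes, zero at the start; "moment": the same for the moment, N m; "gripper_width": opening from 0.0 (shut) to 1.0 (fully open).
Only numpy, scipy, OpenCV 4.12 (cv2) and the standard library are available. Lean on these libraries where they do the work, as an engineer would, in place of code of your own. Each camera call takes 0.05 s, during which the arm holds its last target.

## Working session

There is one attempt and no reset: what is moved stays moved. The work goes in short steps, Python scripts to look and compute and a shell command to move; the robot and the scene stay as the last step left them, time stands still between calls to the robot, and variables do not carry over. Pictures are saved under pics/ and viewed, and the job is handed in when it is done.

```bash
ls; mkdir -p pics; python3 - <<'E'
from cell import bot
import cv2
print(bot.state())
for n in ("scene","top"):
    f=bot.grab_frame(n); cv2.imwrite(f"pics/{n}0.png",f["pixels"][:,:,::-1]); print(n,f["intrinsics"],f["k1"],f["R"],f["t"])
E
```

```text
pics
{'t': 0.0, 'qpos': array([ 1.01589700e+00,  8.79953194e-02,  1.37235045e+00,  5.33175874e-07,
        1.68357708e+00, -1.03095489e-01]), 'joint_velocities': array([ 6.90542202e-04, -1.51574281e-03,  1.33888834e-03, -1.58660786e-03,
       -2.15982482e-05, -3.88122779e-04]), 'joint_torque': array([-9.14553875e-04, -3.51864874e+01, -3.13272250e+01, -1.52326834e-04,
        1.07309464e-02,  1.86357971e-05]), 'tool_pos': array([0.23984992, 0.49436771, 0.23006829]), 'orientation': array([-0.7035018 , -3.06103653,  0.00346284]), 'force': array([0.16404239, 0.34428787, 0.01959346]), 'moment': array([ 0.00476915,  0.03121183, -0.02318472]), 'gripper_width': 0.998111506045422}
scene [[519.14440772   0.         320.09336375]
 [  0.         519.14440772 242.85356523]
 [  0.           0.           1.        ]] -0.10816543787752432 [[-0.51631493 -0.85637881  0.00584985]
 [-0.49121785  0.29054842 -0.82114958]
 [ 0.70151544 -0.42684534 -0.57068305]] [0.24752942 0.32662578 0.55978255]
top [[483.56652135   0.         319.3872158 ]
 [  0.         483.56652135 231.73842622]
 [  0.           0.           1.        ]] 0.023198368515588905 [[ 0.0202978  -0.9989649  -0.04070795]
 [-0.99695907 -0.01715946 -0.07601421]
 [ 0.075237    0.04212708 -0.99627542]] [-0.01377024  0.55360397  0.89073577]
```

View pics/scene0.png

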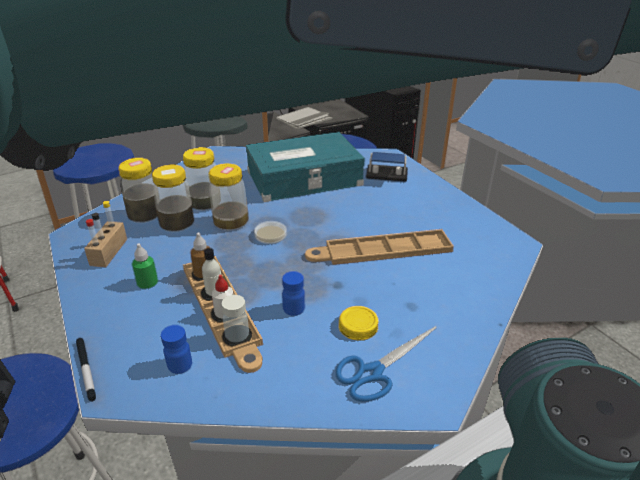

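View pics/top0.png

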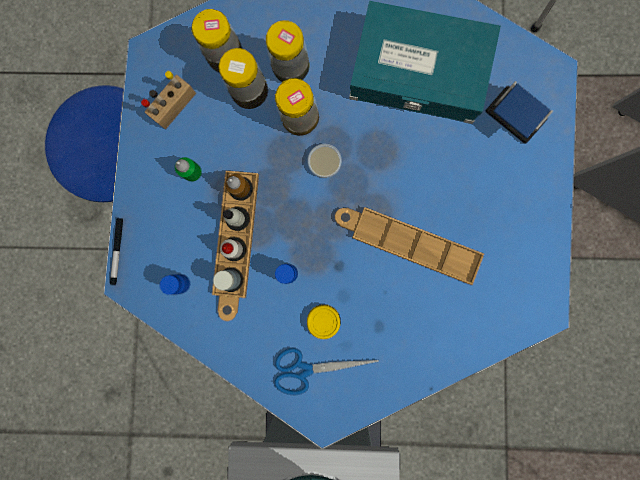

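The top view shows the full rack (tongue at about (228,310)). From the tongue its bottles are squat jar, white dropper, slim, amber. The empty rack has its tongue at (346,217). The blue jars, the green dropper and the clutter are to be left alone. I'll enlarge both racks.

```bash
cat > h.py <<'E'
import numpy as np, cv2
from cell import bot
def dist(f): return np.array([f["k1"],0,0,0,0.])
def proj(f,P):
    P=np.atleast_2d(np.array(P,float)); r,_=cv2.Rodrigues(f["R"])
    return cv2.projectPoints(P,r,f["t"],f["intrinsics"],dist(f))[0][:,0]
def back(f,uv,z):
    uv=np.atleast_2d(np.array(uv,float))
    n=cv2.undistortPoints(uv[:,None],f["intrinsics"],dist(f))[:,0]
    d=np.c_[n,np.ones(len(n))]@f["R"]; c=-f["R"].T@f["t"]
    s=(np.asarray(z)-c[2])/d[:,2]
    return c+d*s[:,None]
def crop(f,x0,y0,x1,y1,s,name):
    im=cv2.resize(f["pixels"][y0:y1,x0:x1,::-1],None,fx=s,fy=s,interpolation=cv2.INTER_CUBIC); 
    for u in range(x0-x0%20+20,x1,20): cv2.putText(im,str(u),((u-x0)*s,10),0,.35,(0,0,255)); cv2.line(im,((u-x0)*s,12),((u-x0)*s,18),(0,0,255))
    for v in range(y0-y0%20+20,y1,20): cv2.putText(im,str(v),(0,(v-y0)*s),0,.35,(0,0,255)); cv2.line(im,(24,(v-y0)*s),(30,(v-y0)*s),(0,0,255))
    cv2.imwrite("pics/"+name,im)
E
python3 - <<'E'
from h import *
f=bot.grab_frame("top"); crop(f,190,160,290,330,3,"t1a.png"); crop(f,325,195,495,295,4,"t1b.png")
g=bot.grab_frame("scene"); crop(g,170,220,310,380,4,"s1a.png"); crop(g,295,215,465,275,4,"s1b.png")
print(-f["R"].T@f["t"],-g["R"].T@g["t"])
print(proj(f,[0.24,0.495,0.231]),proj(g,[0.24,0.495,0.231]))
E
```

```text
[ 0.48518372 -0.04178054  0.92893936] [-0.10444855  0.35601892  0.58621902]
[[-40.91911074 434.29567145]] [[-48.89418796 443.88490247]]
```

View pics/t1a.png

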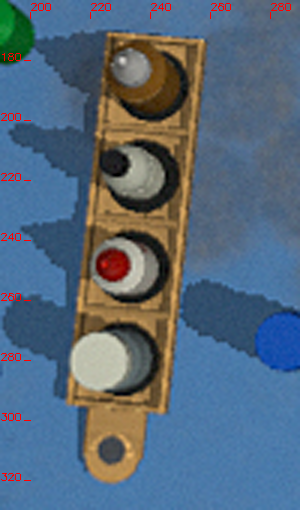

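View pics/t1b.png

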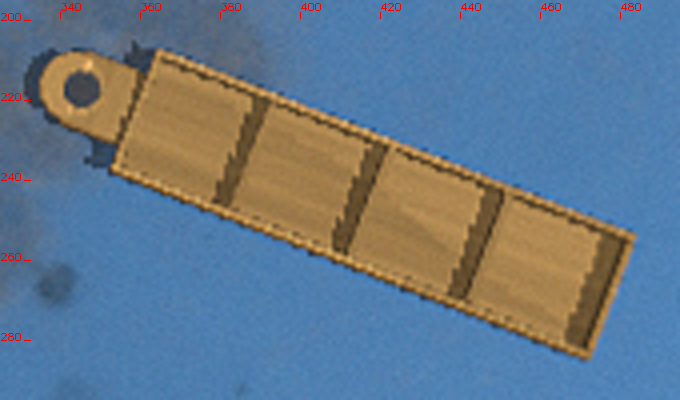

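View pics/s1a.png

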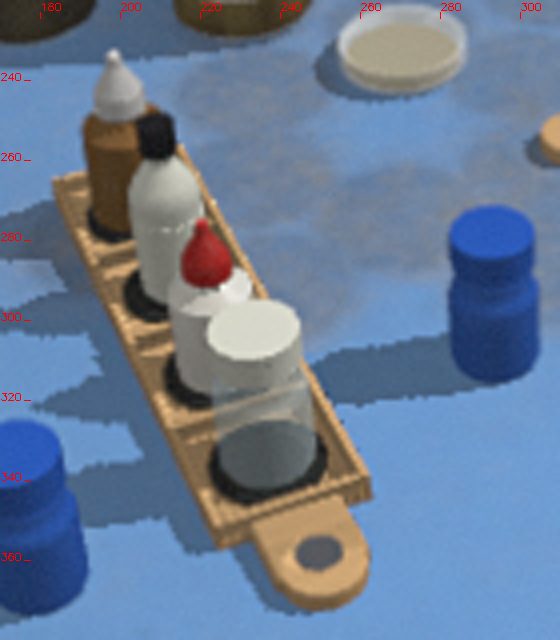

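View pics/s1b.png

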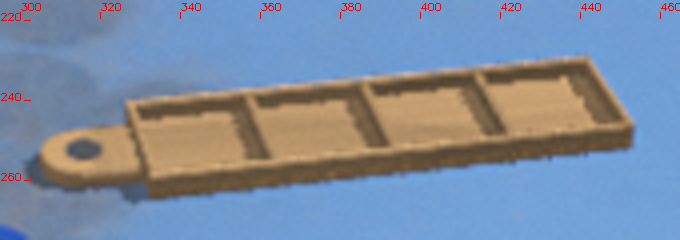

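```bash
cat > fit.py <<'E'
from h import *
from scipy.optimize import least_squares
f=bot.grab_frame("top"); g=bot.grab_frame("scene")
L=np.array([[-.0315,.12,.014],[.0315,.12,.014],[.0315,-.12,.014],[-.0315,-.12,.014]])
def place(p,Q):
    c,s=np.cos(p[2]),np.sin(p[2]); R=np.array([[c,-s,0],[s,c,0],[0,0,1]])
    return np.asarray(Q)@R.T+[p[0],p[1],0]
S=dict(
 store=([(212.7,294.3),(245,297.3),(258.3,173),(225.7,171)],[(225,352.5),(262.5,340),None,(183.25,265.5)],[.5,.16,np.pi]),
 bench=([(353,237.5),(364.5,207.5),(484,253.75),(472.5,284.5)],[(332,259.5),(326.3,240.8),(441.3,229.5),(453.3,246.8)],[.5,-.17,1.2]))
P={}
for k,(a,b,p0) in S.items():
    def res(p,w):
        X=place(p,L); r=[]
        for fr,uv,ww in((f,a,w[0]),(g,b,w[1])):
            if not ww: continue
            q=proj(fr,X)
            for i in range(4):
                if uv[i]: r+=list(ww*(q[i]-uv[i]))
        return np.array(r)
    best=None
    for w in((1,0),(0,1),(1,1)):
        cand=[least_squares(res,[p0[0],p0[1],y],args=(w,)) for y in np.arange(0,6.3,.7)]
        s=min(cand,key=lambda s:s.cost); s.x[2]%=2*np.pi; print(k,w,s.x.round(4),np.abs(s.fun).max().round(2))
    P[k]=s.x
    print(place(s.x,[[0,y,0] for y in(.0885,.0295,-.0295,-.0885)]).round(4))
B=dict(jar=((223.3,280.3),(233.3,302.5),.075),white=((227.3,247.7),(220.5,275.75),.085),slim=((228,214),(209.25,250.5),.095),amber=((233.3,182),(198.25,233),.092))
for k,(a,b,z) in B.items(): print(k,back(f,a,z).round(4),back(g,b,z).round(4))
O=dict(bluenear=((289,268),.07),blue2=((171,283),.07),green=((183,166),.08),petri=((324,161),.01))
for k,(a,z) in O.items(): print(k,back(f,a,z).round(3))
E
python3 fit.py
```

```text
store (1, 0) [0.5487 0.1574 1.4949] 32.9
store (0, 1) [0.543  0.1903 1.8071] 37.58
store (1, 1) [0.5492 0.1684 1.608 ] 45.0
[[0.4608 0.1652 0.    ]
 [0.5198 0.1674 0.    ]
 [0.5787 0.1695 0.    ]
 [0.6377 0.1717 0.    ]]
bench (1, 0) [ 0.5315 -0.1886  5.925 ] 0.93
bench (0, 1) [ 0.5282 -0.186   5.9227] 0.82
bench (1, 1) [ 0.5307 -0.188   5.9244] 1.33
[[ 0.5618 -0.1052  0.    ]
 [ 0.541  -0.1604  0.    ]
 [ 0.5203 -0.2157  0.    ]
 [ 0.4996 -0.2709  0.    ]]
jar [[0.4605 0.1629 0.075 ]] [[0.4567 0.1646 0.075 ]]
white [[0.518  0.1555 0.085 ]] [[0.5138 0.1606 0.085 ]]
slim [[0.5765 0.154  0.095 ]] [[0.5726 0.1552 0.095 ]]
amber [[0.6337 0.1472 0.092 ]] [[0.6353 0.1516 0.092 ]]
bluenear [[0.485 0.047 0.07 ]]
blue2 [[0.454 0.258 0.07 ]]
green [[0.664 0.242 0.08 ]]
petri [[ 0.691 -0.009  0.01 ]]
```

```bash
python3 - <<'E'
s=open('fit.py').read()
s=s.replace("[(212.7,294.3),(245,297.3),(258.3,173),(225.7,171)],[(225,352.5),(262.5,340),None,(183.25,265.5)]","[(245,297.3),(212.7,294.3),(225.7,171),(258.3,173)],[(262.5,340),(225,352.5),(183.25,265.5),None]")
open('fit.py','w').write(s)
E
python3 fit.py
```

```text
store (1, 0) [0.5485 0.1573 1.499 ] 0.89
store (0, 1) [0.5431 0.1584 1.4932] 1.0
store (1, 1) [0.5467 0.1576 1.4964] 2.08
[[0.4584 0.1642 0.    ]
 [0.5173 0.1598 0.    ]
 [0.5761 0.1554 0.    ]
 [0.635  0.151  0.    ]]
bench (1, 0) [ 0.5315 -0.1886  5.925 ] 0.93
bench (0, 1) [ 0.5282 -0.186   5.9227] 0.82
bench (1, 1) [ 0.5307 -0.188   5.9244] 1.33
[[ 0.5618 -0.1052  0.    ]
 [ 0.541  -0.1604  0.    ]
 [ 0.5203 -0.2157  0.    ]
 [ 0.4996 -0.2709  0.    ]]
jar [[0.4605 0.1629 0.075 ]] [[0.4567 0.1646 0.075 ]]
white [[0.518  0.1555 0.085 ]] [[0.5138 0.1606 0.085 ]]
slim [[0.5765 0.154  0.095 ]] [[0.5726 0.1552 0.095 ]]
amber [[0.6337 0.1472 0.092 ]] [[0.6353 0.1516 0.092 ]]
bluenear [[0.485 0.047 0.07 ]]
blue2 [[0.454 0.258 0.07 ]]
green [[0.664 0.242 0.08 ]]
petri [[ 0.691 -0.009  0.01 ]]
```

```bash
cat > go.py <<'E'
# usage: go.py x y z(mm) jawdeg  -> delta in tool axes (mm), turn rotvec
import sys
from h import *
from scipy.spatial.transform import Rotation as Rn
s=bot.state(); R=Rn.from_rotvec(s["orientation"]).as_matrix(); p=s["tool_pos"]
jaw=np.degrees(np.arctan2(R[1,1],R[0,1]))
x,y,z,a=map(float,sys.argv[1:5])
d=(a-jaw+90)%180-90
if len(sys.argv)>5: d=(a-jaw+180)%360-180
c=np.radians(jaw+d); Y=np.array([np.cos(c),np.sin(c),0]); Z=np.array([0,0,-1.]); T=np.c_[np.cross(Y,Z),Y,Z]
rv=Rn.from_matrix(R.T@T).as_rotvec()
print("t",round(s["t"],2),"tcp",(p*1e3).round(1),"jaw",jaw.round(2),"tilt",(R[:,2]).round(4),"q",s["qpos"].round(2),"w",s["gripper_width"].round(3),"F",s["force"].round(1))
print("delta mm",(R.T@(np.array([x,y,z])-p*1e3)).round(1),"turn",rv.round(4),"deg",round(d,1))
print("axes x",R[:,0].round(3),"y",R[:,1].round(3))
E
python3 go.py 458.6 163.8 150 85.7; python3 go.py 458.6 163.8 150 -94.3 1 ; python3 go.py 561.8 -105.2 150 159.4 1;python3 go.py 561.8 -105.2 150 -20.6 1
```

```text
Traceback (most recent call last):
  File "go.py", line 12, in <module>
    print("t",round(s["t"],2),"tcp",(p*1e3).round(1),"jaw",jaw.round(2),"tilt",(R[:,2]).round(4),"q",s["qpos"].round(2),"w",s["gripper_width"].round(3),"F",s["force"].round(1))
                                                                                                                            ^^^^^^^^^^^^^^^^^^^^^^^^
AttributeError: 'float' object has no attribute 'round'
Traceback (most recent call last):
  File "go.py", line 12, in <module>
    print("t",round(s["t"],2),"tcp",(p*1e3).round(1),"jaw",jaw.round(2),"tilt",(R[:,2]).round(4),"q",s["qpos"].round(2),"w",s["gripper_width"].round(3),"F",s["force"].round(1))
                                                                                                                            ^^^^^^^^^^^^^^^^^^^^^^^^
AttributeError: 'float' object has no attribute 'round'
Traceback (most recent call last):
  File "go.py", line 12, in <module>
    print("t",round(s["t"],2),"tcp",(p*1e3).round(1),"jaw",jaw.round(2),"tilt",(R[:,2]).round(4),"q",s["qpos"].round(2),"w",s["gripper_width"].round(3),"F",s["force"].round(1))
                                                                                                                            ^^^^^^^^^^^^^^^^^^^^^^^^
AttributeError: 'float' object has no attribute 'round'
Traceback (most recent call last):
  File "go.py", line 12, in <module>
    print("t",round(s["t"],2),"tcp",(p*1e3).round(1),"jaw",jaw.round(2),"tilt",(R[:,2]).round(4),"q",s["qpos"].round(2),"w",s["gripper_width"].round(3),"F",s["force"].round(1))
                                                                                                                            ^^^^^^^^^^^^^^^^^^^^^^^^
AttributeError: 'float' object has no attribute 'round'
```

```bash
sed -i 's/s\["gripper_width"\].round(3)/round(float(s["gripper_width"]),3)/' go.py
python3 go.py 458.6 163.8 150 85.7; python3 go.py 458.6 163.8 150 -94.3 1 ; python3 go.py 561.8 -105.2 150 159.4 1;python3 go.py 561.8 -105.2 150 -20.6 1
```

```text
t 0.4 tcp [240.1 494.8 231.2] jaw 64.12 tilt [-2.e-04 -2.e-04 -1.e+00] q [ 1.02  0.09  1.37  0.    1.68 -0.1 ] w 0.996 F [0.7 1.5 0.8]
delta mm [-341.1 -202.4   81.2] turn [-2.000e-04 -1.000e-04 -3.767e-01] deg 21.6
axes x [-0.9    0.437  0.   ] y [ 0.437  0.9   -0.   ]
t 0.4 tcp [240.1 494.8 231.2] jaw 64.12 tilt [-2.e-04 -2.e-04 -1.e+00] q [ 1.02  0.09  1.37  0.    1.68 -0.1 ] w 0.996 F [0.7 1.5 0.8]
delta mm [-341.1 -202.4   81.2] turn [-1.0000e-04  3.0000e-04  2.7649e+00] deg -158.4
axes x [-0.9    0.437  0.   ] y [ 0.437  0.9   -0.   ]
t 0.4 tcp [240.1 494.8 231.2] jaw 64.12 tilt [-2.e-04 -2.e-04 -1.e+00] q [ 1.02  0.09  1.37  0.    1.68 -0.1 ] w 0.996 F [0.7 1.5 0.8]
delta mm [-551.4 -399.3   81.2] turn [-1.000e-04 -2.000e-04 -1.663e+00] deg 95.3
axes x [-0.9    0.437  0.   ] y [ 0.437  0.9   -0.   ]
t 0.4 tcp [240.1 494.8 231.2] jaw 64.12 tilt [-2.e-04 -2.e-04 -1.e+00] q [ 1.02  0.09  1.37  0.    1.68 -0.1 ] w 0.996 F [0.7 1.5 0.8]
delta mm [-551.4 -399.3   81.2] turn [-2.0000e-04  1.0000e-04  1.4786e+00] deg -84.7
axes x [-0.9    0.437  0.   ] y [ 0.437  0.9   -0.   ]
```

```bash
python3 -m pendant '[[-0.4,[-50,-30,12],[0,0,-0.06]],[-0.4,[-100,-60,24],[0,0,-0.12]],[-0.4,[-150,-90,36],[0,0,-0.18]],[-0.4,[-200,-120,48],[0,0,-0.23]],[-0.4,[-250,-150,60],[0,0,-0.29]],[-0.4,[-300,-180,70],[0,0,-0.34]],[-0.4,[-341,-202.4,81],[0,0,-0.3767]],[-0.4,[-341,-202.4,81],[0,0,-0.3767]],[-0.4,[-341,-202.4,81],[0,0,-0.3767]]]' 40; python3 go.py 458.6 163.8 22 85.7
python3 - <<'E'
from h import *
f=bot.grab_frame("top"); cv2.imwrite("pics/top2.png",f["pixels"][:,:,::-1])
f=bot.grab_frame("scene"); cv2.imwrite("pics/scene2.png",f["pixels"][:,:,::-1])
E
```

```text
t: 1.52
tool_pos: [0.4584, 0.1641, 0.1504]
orientation: [-0.119, -3.139, -0.001]
force: [-1.1, 0.4, -0.6]
gripper_width: 0.7
t 1.52 tcp [458.4 164.1 150.4] jaw 85.66 tilt [-2.e-04  7.e-04 -1.e+00] q [ 0.23 -0.02  1.65  0.    1.52 -1.27] w 0.7 F [-1.1  0.4 -0.6]
delta mm [ -0.2  -0.4 128.4] turn [ 0.0007 -0.0003 -0.0007] deg 0.0
axes x [-0.997  0.076  0.   ] y [0.076 0.997 0.001]
```

View pics/top2.png

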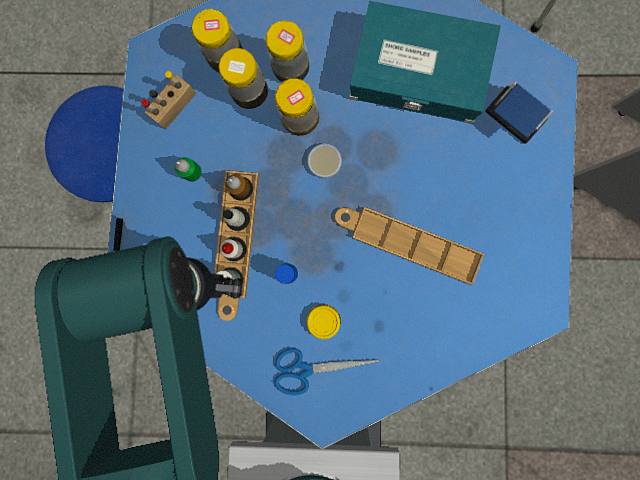

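View pics/scene2.png

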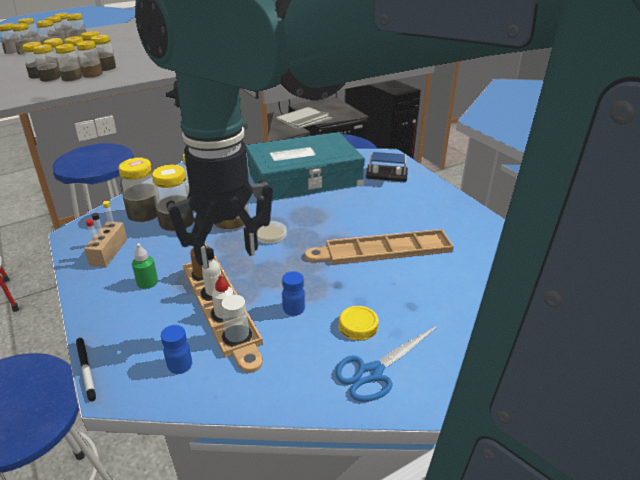

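The top view shows the gripper above the jar at (228,283). The scene view shows its jaws spread across the row and clear of the blue jars. Now I'll descend.

```bash
python3 -m pendant '[[-0.4,[0,0,30],[0,0,0]],[-0.4,[0,0,60],[0,0,0]],[-0.4,[0,0,85],[0,0,0]],[-0.4,[0,0,108],[0,0,0]],[-0.4,[0,0,126],[0,0,0]],[-0.4,[0,0,128],[0,0,0]],[-0.4,[0,0,128],[0,0,0]]]' 40; python3 go.py 458.6 163.8 22 85.7
python3 - <<'E'
from h import *
f=bot.grab_frame("scene"); crop(f,150,180,310,380,3,"s3.png")
E
```

```text
t: 2.5
tool_pos: [0.4588, 0.1647, 0.0231]
orientation: [0.116, 3.138, 0.001]
force: [0.1, -0.4, 0.6]
gripper_width: 0.704
t 2.5 tcp [458.8 164.7  23.1] jaw 85.78 tilt [ 1.3e-03  4.0e-04 -1.0e+00] q [ 0.23  0.09  1.8   0.    1.25 -1.27] w 0.704 F [ 0.1 -0.4  0.6]
delta mm [ 0.1 -0.9  1.1] turn [0.0005 0.0013 0.0014] deg -0.1
axes x [-0.997  0.074 -0.001] y [0.074 0.997 0.001]
```

View pics/s3.png

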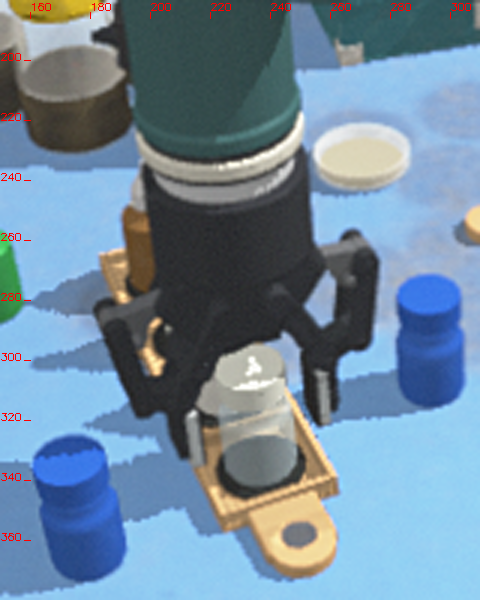

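The jaws stand on either side of the jar at about (207,325) and (253,310), above the walls. Closing.

```bash
python3 -m pendant '[[1,[0,0,0],[0,0,0]],[1,[0,0,0],[0,0,0]],[1,[0,0,0],[0,0,0]],[1,[0,0,0],[0,0,0]]]' 40;  python3 -m pendant '[[1,[0,0,-10],[0,0,0]],[1,[0,0,-35],[0,0,0]],[1,[0,0,-65],[0,0,0]],[1,[0,0,-95],[0,0,0]],[1,[0,0,-115],[0,0,0]],[1,[0,0,-120],[0,0,0]],[1,[0,0,-120],[0,0,0]]]'; python3 go.py 561.8 -105.2 143 -20.6 1
python3 - <<'E'
from h import *
f=bot.grab_frame("scene"); crop(f,150,130,350,330,3,"s4.png")
E
```

```text
t: 3.05
tool_pos: [0.4596, 0.1641, 0.0236]
orientation: [0.118, 3.137, 0.001]
force: [-0.1, -0.4, 6.3]
gripper_width: 0.425
t: 3.92
tool_pos: [0.4583, 0.1638, 0.1419]
orientation: [-0.118, -3.139, 0.0]
force: [-0.4, 0.0, -1.5]
gripper_width: 0.427
t 3.92 tcp [458.3 163.8 141.9] jaw 85.69 tilt [-6.e-04 -1.e-04 -1.e+00] q [ 0.23 -0.02  1.66  0.    1.5  -1.27] w 0.427 F [-0.4  0.  -1.5]
delta mm [-123.4 -260.4   -1.1] turn [-6.0000e-04 -3.0000e-04  1.8551e+00] deg -106.3
axes x [-0.997  0.075  0.001] y [ 0.075  0.997 -0.   ]
```

View pics/s4.png

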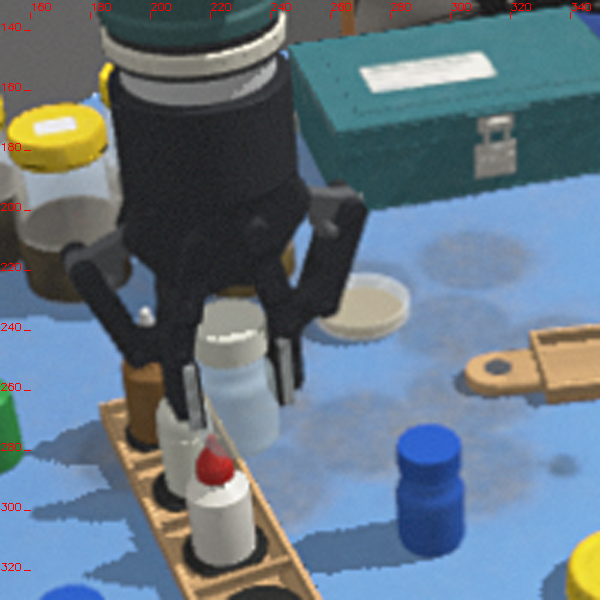

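The jar is lifted upright between the pads and its old disc is bare. Carrying it to the first bench seat.

```bash
python3 -m pendant '[[1,[-8,-17,0],[0,0,0.12]],[1,[-19,-41,0],[0,0,0.29]],[1,[-33,-70,0],[0,0,0.47]],[1,[-48,-101,0],[0,0,0.65]],[1,[-62,-131,0],[0,0,0.83]],[1,[-76,-161,0],[0,0,1.01]],[1,[-90,-190,0],[0,0,1.19]],[1,[-104,-219,0],[0,0,1.37]],[1,[-115,-243,0],[0,0,1.55]],[1,[-123.4,-260.4,0],[0,0,1.72]]]'; python3 go.py 561.8 -105.2 143 -20.6 1
```

```text
t: 5.22
tool_pos: [0.5615, -0.1061, 0.1403]
orientation: [-2.46, -1.949, 0.003]
force: [1.0, -0.9, -0.4]
gripper_width: 0.425
t 5.22 tcp [ 561.5 -106.1  140.3] jaw -13.23 tilt [-3.3e-03  9.0e-04 -1.0e+00] q [-0.29  0.17  1.46 -0.    1.52 -0.05] w 0.425 F [ 1.  -0.9 -0.4]
delta mm [ 0.9  0.1 -2.7] turn [-3.400e-03  1.000e-04  1.286e-01] deg -7.4
axes x [0.229 0.973 0.   ] y [ 0.973 -0.229 -0.003]
```

```bash
python3 -m pendant '[[1,[0,0,0],[0,0,0.128]],[1,[0,0,0],[0,0,0.128]],[1,[0,0,0],[0,0,0.128]]]'; python3 go.py 561.8 -105.2 21 -20.6 1
python3 - <<'E'
from h import *
f=bot.grab_frame("scene"); crop(f,250,130,450,330,3,"s5.png")
E
```

```text
t: 5.6
tool_pos: [0.5616, -0.1047, 0.1413]
orientation: [-2.573, -1.8, 0.002]
force: [-0.6, -0.0, -1.0]
gripper_width: 0.431
t 5.6 tcp [ 561.6 -104.7  141.3] jaw -20.07 tilt [-1.7e-03  6.0e-04 -1.0e+00] q [-0.28  0.17  1.46  0.    1.52  0.07] w 0.431 F [-0.6 -0.  -1. ]
delta mm [ -0.4   0.6 120.3] turn [-0.0018 -0.      0.0093] deg -0.5
axes x [0.343 0.939 0.   ] y [ 0.939 -0.343 -0.002]
```

View pics/s5.png

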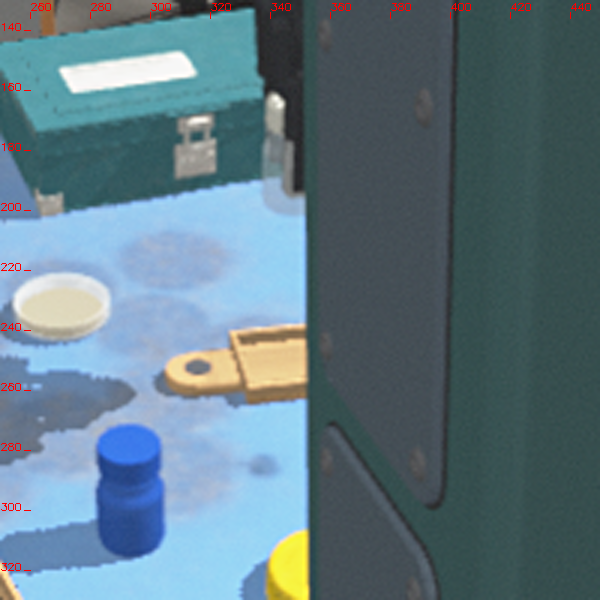

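The arm hides the scene view here, so I'll lower by measurement and watch the force.

```bash
python3 -m pendant '[[1,[0,0,30],[0,0,0]],[1,[0,0,60],[0,0,0]],[1,[0,0,85],[0,0,0]],[1,[0,0,103],[0,0,0]],[1,[0,0,114],[0,0,0]],[1,[0,0,117],[0,0,0]],[1,[0,0,117],[0,0,0]]]'; python3 go.py 561.8 -105.2 21 -20.6 1
python3 - <<'E'
from h import *
f=bot.grab_frame("top"); crop(f,310,180,510,300,4,"t6.png")
f=bot.grab_frame("scene"); crop(f,250,130,450,330,3,"s6.png")
E
```

```text
t: 6.52
tool_pos: [0.5626, -0.1052, 0.026]
orientation: [2.576, 1.797, 0.001]
force: [-0.0, 0.2, -0.5]
gripper_width: 0.428
t 6.53 tcp [ 562.6 -105.2   26. ] jaw -20.18 tilt [ 1.2e-03 -3.0e-04 -1.0e+00] q [-0.28  0.26  1.59  0.    1.29  0.07] w 0.428 F [-0.   0.2 -0.5]
delta mm [-0.3 -0.8  5. ] turn [ 0.0013 -0.0002  0.0073] deg -0.4
axes x [0.345 0.939 0.   ] y [ 0.939 -0.345  0.001]
```

View pics/t6.png

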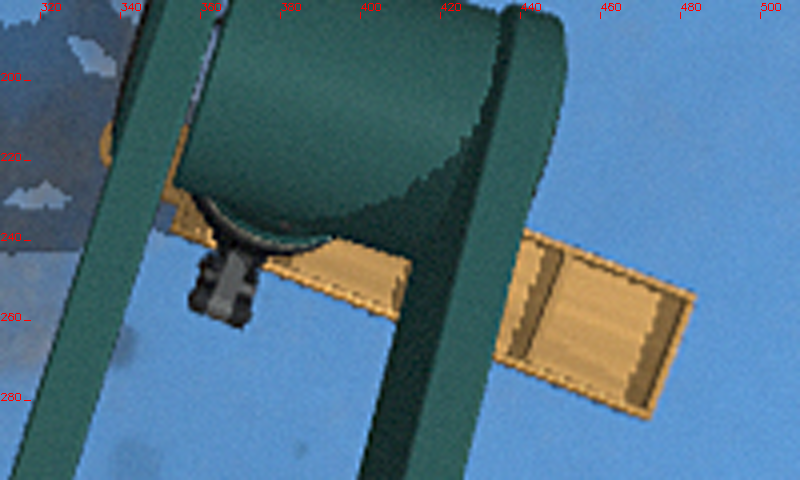

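View pics/s6.png

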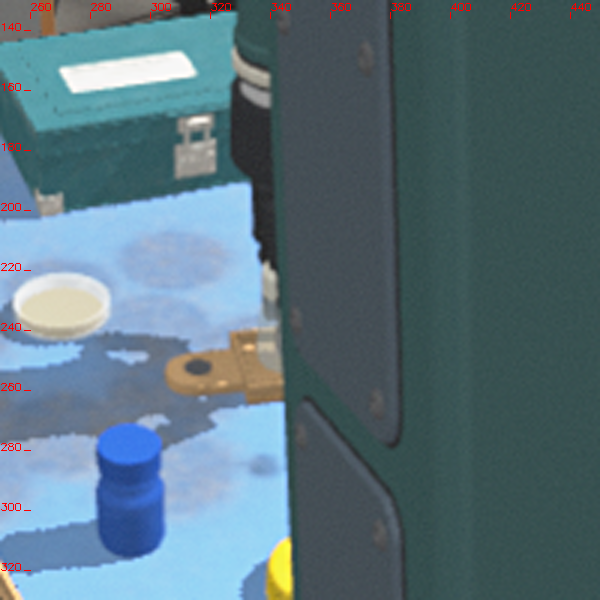

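The gripper sits across the first seat at about (365,245) with no contact force yet. I'll lower the last few mm.

```bash
python3 -m pendant '[[1,[0,0,2],[0,0,0]],[1,[0,0,4],[0,0,0]],[1,[0,0,5],[0,0,0]],[1,[0,0,5],[0,0,0]]]'; python3 go.py 561.8 -105.2 21 -20.6 1
```

```text
t: 7.12
tool_pos: [0.5621, -0.105, 0.0207]
orientation: [-2.576, -1.798, -0.0]
force: [-1.8, 0.4, 2.4]
gripper_width: 0.424
t 7.12 tcp [ 562.1 -105.    20.7] jaw -20.18 tilt [ 0.e+00  1.e-04 -1.e+00] q [-0.28  0.27  1.59  0.    1.28  0.07] w 0.424 F [-1.8  0.4  2.4]
delta mm [-0.3 -0.2 -0.3] turn [ 0.     -0.0001  0.0073] deg -0.4
axes x [0.345 0.939 0.   ] y [ 0.939 -0.345  0.   ]
```

Light contact of 2.4 N. Releasing gently, then rising.

```bash
python3 -m pendant '[[-0.1,[0,0,0],[0,0,0]],[-0.3,[0,0,0],[0,0,0]],[-0.4,[0,0,0],[0,0,0]],[-0.4,[0,0,-20],[0,0,0]],[-0.4,[0,0,-50],[0,0,0]],[-0.4,[0,0,-90],[0,0,0]],[-0.4,[0,0,-130],[0,0,0]],[-0.4,[0,0,-130],[0,0,0]]]' 20; python3 go.py 516 158 150 85.7 1
```

```text
t: 8.12
tool_pos: [0.5646, -0.1058, 0.1551]
orientation: [2.57, 1.794, 0.009]
force: [0.9, 0.8, 0.5]
gripper_width: 0.699
t 8.12 tcp [ 564.6 -105.8  155.1] jaw -20.18 tilt [ 0.0091 -0.0026 -1.    ] q [-0.28  0.16  1.44  0.    1.53  0.07] w 0.699 F [0.9 0.8 0.5]
delta mm [ 230.8 -136.7    4. ] turn [ 0.0073  0.0082 -1.848 ] deg 105.9
axes x [0.345 0.939 0.001] y [ 0.939 -0.345  0.009]
```

```bash
python3 -m pendant '[[-0.4,[23,-14,0],[0,0,-0.18]],[-0.4,[46,-27,0],[0,0,-0.36]],[-0.4,[69,-41,0],[0,0,-0.54]],[-0.4,[92,-55,0],[0,0,-0.72]],[-0.4,[115,-68,0],[0,0,-0.9]],[-0.4,[138,-82,0],[0,0,-1.08]],[-0.4,[161,-96,0],[0,0,-1.26]],[-0.4,[184,-109,0],[0,0,-1.44]],[-0.4,[207,-123,0],[0,0,-1.62]],[-0.4,[230,-136,0],[0,0,-1.8]]]'; python3 -m pendant '[[-0.4,[0,0,0],[0,0,0]],[-0.4,[0,0,0],[0,0,0]]]'; python3 go.py 516 158 26 85.7 1
python3 - <<'E'
from h import *
f=bot.grab_frame("top"); cv2.imwrite("pics/t7.png",f["pixels"][:,:,::-1])
f=bot.grab_frame("scene"); cv2.imwrite("pics/s7.png",f["pixels"][:,:,::-1])
E
```

```text
t: 9.38
tool_pos: [0.5129, 0.1585, 0.1487]
orientation: [-0.184, -3.134, 0.001]
force: [-0.3, -0.1, 0.1]
gripper_width: 0.7
t: 9.62
tool_pos: [0.5135, 0.1572, 0.1494]
orientation: [-0.196, -3.134, 0.001]
force: [0.1, 0.1, -0.0]
gripper_width: 0.696
t 9.62 tcp [513.5 157.2 149.4] jaw 82.86 tilt [-1.3e-03 -8.0e-04 -1.0e+00] q [ 0.19  0.09  1.53 -0.    1.52 -1.25] w 0.696 F [ 0.1  0.1 -0. ]
delta mm [ -2.6   1.2 123.4] turn [-0.001  -0.0012 -0.0496] deg 2.8
axes x [-0.992  0.124  0.001] y [ 0.124  0.992 -0.001]
```

View pics/t7.png

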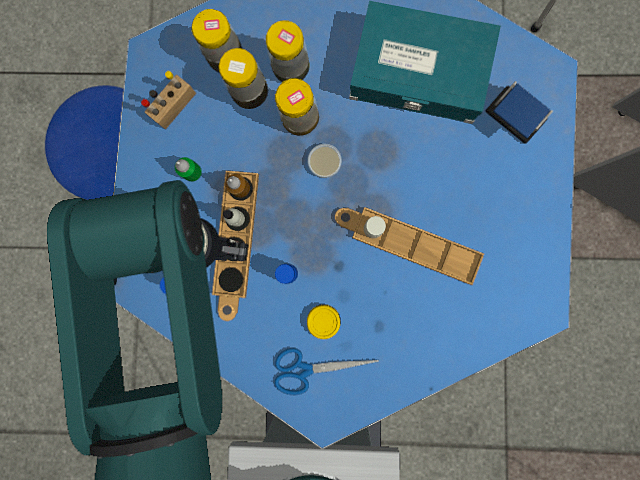

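View pics/s7.png

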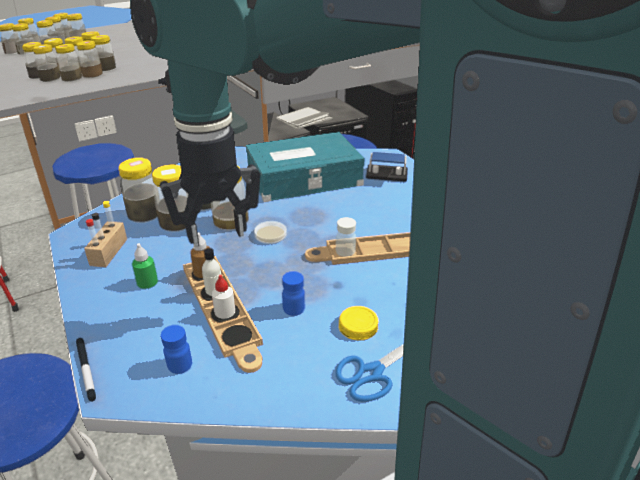

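The jar stands in bench seat 1 (cap at (375,226) in top, upright at (346,237) in scene). Its old seat is empty. Next is the white dropper.

```bash
python3 -m pendant '[[-0.4,[-2.6,1.2,30],[0,0,-0.05]],[-0.4,[-2.6,1.2,60],[0,0,-0.05]],[-0.4,[-2.6,1.2,85],[0,0,-0.05]],[-0.4,[-2.6,1.2,108],[0,0,-0.05]],[-0.4,[-2.6,1.2,124],[0,0,-0.05]],[-0.4,[-2.6,1.2,127],[0,0,-0.05]],[-0.4,[-2.6,1.2,127],[0,0,-0.05]]]'; python3 go.py 516 158 22 85.7 1
```

```text
t: 10.6
tool_pos: [0.517, 0.1585, 0.0239]
orientation: [0.116, 3.139, 0.0]
force: [-1.0, 0.0, -0.5]
gripper_width: 0.703
t 10.6 tcp [517.  158.5  23.9] jaw 85.78 tilt [ 1.e-03  2.e-04 -1.e+00] q [ 0.19  0.2   1.67  0.    1.27 -1.3 ] w 0.703 F [-1.   0.  -0.5]
delta mm [ 1.  -0.6  1.9] turn [0.0003 0.0009 0.0015] deg -0.1
axes x [-0.997  0.074 -0.001] y [0.074 0.997 0.   ]
```

```bash
python3 -m pendant '[[1,[0,0,0],[0,0,0]],[1,[0,0,0],[0,0,0]],[1,[0,0,0],[0,0,0]],[1,[0,0,0],[0,0,0]]]' 40;  python3 go.py 516 158 22 85.7 1; python3 -m pendant '[[1,[0,0,-10],[0,0,0]],[1,[0,0,-35],[0,0,0]],[1,[0,0,-65],[0,0,0]],[1,[0,0,-95],[0,0,0]],[1,[0,0,-120],[0,0,0]],[1,[0,0,-130],[0,0,0]],[1,[0,0,-130],[0,0,0]]]'; python3 go.py 541 -160.4 152 -20.6 1
python3 - <<'E'
from h import *
f=bot.grab_frame("scene"); crop(f,150,130,350,330,3,"s8.png")
E
```

```text
t: 11.1
tool_pos: [0.5175, 0.1589, 0.0246]
orientation: [0.115, 3.137, 0.001]
force: [-0.5, 0.2, 5.5]
gripper_width: 0.381
t 11.1 tcp [517.5 158.9  24.6] jaw 85.81 tilt [ 2.6e-03  6.0e-04 -1.0e+00] q [ 0.19  0.2   1.67  0.    1.27 -1.3 ] w 0.381 F [-0.5  0.2  5.5]
delta mm [ 1.5 -1.   2.6] turn [0.0008 0.0026 0.002 ] deg -0.1
axes x [-0.997  0.073 -0.003] y [0.073 0.997 0.001]
t: 11.98
tool_pos: [0.5165, 0.1586, 0.1535]
orientation: [0.115, 3.139, 0.0]
force: [0.6, -0.7, -1.1]
gripper_width: 0.391
t 11.97 tcp [516.5 158.6 153.5] jaw 85.81 tilt [ 5.e-04  2.e-04 -1.e+00] q [ 0.19  0.09  1.52  0.    1.53 -1.3 ] w 0.391 F [ 0.6 -0.7 -1.1]
delta mm [ -47.7 -316.4    1.5] turn [6.0000e-04 1.0000e-04 1.8573e+00] deg -106.4
axes x [-0.997  0.073 -0.   ] y [0.073 0.997 0.   ]
```

View pics/s8.png

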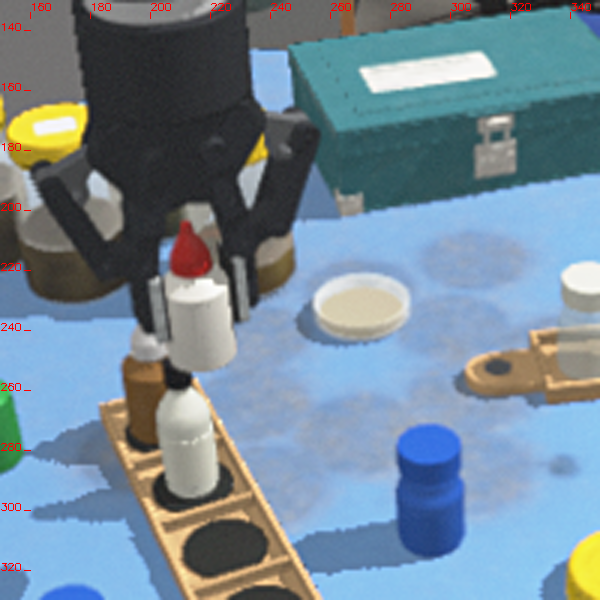

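The white dropper is held upright at (218,235). Carrying it to bench seat 2.

```bash
python3 -m pendant '[[1,[-3,-20,0],[0,0,0.12]],[1,[-8,-50,0],[0,0,0.29]],[1,[-13,-85,0],[0,0,0.47]],[1,[-18,-122,0],[0,0,0.65]],[1,[-24,-159,0],[0,0,0.83]],[1,[-29,-196,0],[0,0,1.01]],[1,[-35,-233,0],[0,0,1.19]],[1,[-41,-268,0],[0,0,1.37]],[1,[-45,-298,0],[0,0,1.55]],[1,[-47.7,-316.4,0],[0,0,1.73]]]';python3 -m pendant '[[1,[0,0,0],[0,0,0.12]],[1,[0,0,0],[0,0,0.12]]]'; python3 go.py 541 -160.4 22 -20.6 1
python3 - <<'E'
from h import *
f=bot.grab_frame("top"); crop(f,310,160,510,300,4,"t9.png")
E
```

```text
t: 13.28
tool_pos: [0.5399, -0.1616, 0.151]
orientation: [-2.468, -1.938, 0.003]
force: [-0.4, -0.6, -0.4]
gripper_width: 0.387
t: 13.52
tool_pos: [0.5401, -0.1604, 0.1513]
orientation: [-2.573, -1.797, 0.003]
force: [0.0, 1.2, -0.7]
gripper_width: 0.388
t 13.53 tcp [ 540.1 -160.4  151.3] jaw -20.14 tilt [-0.0032  0.0015 -1.    ] q [-0.39  0.15  1.46  0.    1.53 -0.04] w 0.388 F [ 0.   1.2 -0.7]
delta mm [  0.3   1.3 129.3] turn [-0.0036 -0.0003  0.0081] deg -0.5
axes x [0.344 0.939 0.   ] y [ 0.939 -0.344 -0.004]
```

View pics/t9.png

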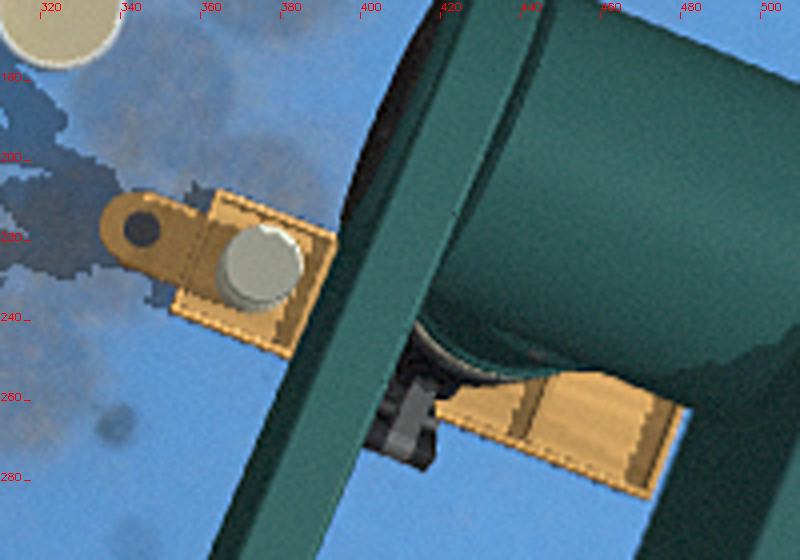

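The jar sits centred in seat 1 (cap at (375,226)) and the gripper is over seat 2. Lowering.

```bash
python3 -m pendant '[[1,[0.3,1,30],[0,0,0]],[1,[0.3,1,60],[0,0,0]],[1,[0.3,1,88],[0,0,0]],[1,[0.3,1,110],[0,0,0]],[1,[0.3,1,122],[0,0,0]],[1,[0.3,1,125],[0,0,0]],[1,[0.3,1,127],[0,0,0]],[1,[0.3,1,129],[0,0,0]],[1,[0.3,1,129.5],[0,0,0]],[1,[0.3,1,129.5],[0,0,0]]]'; python3 go.py 541 -160.4 21.5 -20.6 1
```

```text
t: 14.82
tool_pos: [0.5422, -0.1606, 0.0241]
orientation: [2.576, 1.797, 0.001]
force: [0.0, -0.2, 0.4]
gripper_width: 0.387
t 14.82 tcp [ 542.2 -160.6   24.1] jaw -20.19 tilt [ 6.e-04 -2.e-04 -1.e+00] q [-0.39  0.25  1.61  0.    1.28 -0.04] w 0.387 F [ 0.  -0.2  0.4]
delta mm [-0.2 -1.2  2.6] turn [ 0.0006 -0.0001  0.0072] deg -0.4
axes x [0.345 0.939 0.   ] y [ 0.939 -0.345  0.001]
```

```bash
python3 -m pendant '[[1,[0,0,1],[0,0,0]],[1,[0,0,2],[0,0,0]],[1,[0,0,2.5],[0,0,0]],[1,[0,0,2.5],[0,0,0]]]'; python3 go.py 541 -160.4 21 -20.6 1
```

```text
t: 15.32
tool_pos: [0.5421, -0.1605, 0.0217]
orientation: [2.576, 1.798, 0.0]
force: [-0.7, 0.4, 2.9]
gripper_width: 0.385
t 15.32 tcp [ 542.1 -160.5   21.7] jaw -20.18 tilt [ 2.e-04  0.e+00 -1.e+00] q [-0.39  0.25  1.61  0.    1.28 -0.04] w 0.385 F [-0.7  0.4  2.9]
delta mm [-0.3 -1.   0.7] turn [ 0.0002 -0.0001  0.0073] deg -0.4
axes x [0.345 0.939 0.   ] y [ 0.939 -0.345  0.   ]
```

Floor contact at 2.9 N. Releasing and rising.

```bash
python3 -m pendant '[[-0.1,[0,0,0],[0,0,0]],[-0.3,[0,0,0],[0,0,0]],[-0.4,[0,0,0],[0,0,0]],[-0.4,[0,0,-20],[0,0,0]],[-0.4,[0,0,-50],[0,0,0]],[-0.4,[0,0,-90],[0,0,0]],[-0.4,[0,0,-130],[0,0,0]],[-0.4,[0,0,-130],[0,0,0]],[-0.4,[0,0,-130],[0,0,0]]]' 20; python3 go.py 574.5 154.6 150 85.7 1
```

```text
t: 16.45
tool_pos: [0.5417, -0.1603, 0.1506]
orientation: [-2.576, -1.797, 0.001]
force: [-0.7, 0.0, -0.7]
gripper_width: 0.698
t 16.45 tcp [ 541.7 -160.3  150.6] jaw -20.18 tilt [-9.e-04  4.e-04 -1.e+00] q [-0.39  0.15  1.46  0.    1.53 -0.04] w 0.698 F [-0.7  0.  -0.7]
delta mm [306.9 -77.8   0.7] turn [-6.000e-04 -1.000e-03 -1.848e+00] deg 105.9
axes x [0.345 0.939 0.   ] y [ 0.939 -0.345 -0.001]
```

```bash
python3 -m pendant '[[-0.4,[30,-8,0],[0,0,-0.18]],[-0.4,[61,-16,0],[0,0,-0.36]],[-0.4,[92,-23,0],[0,0,-0.54]],[-0.4,[123,-31,0],[0,0,-0.72]],[-0.4,[153,-39,0],[0,0,-0.9]],[-0.4,[184,-47,0],[0,0,-1.08]],[-0.4,[215,-54,0],[0,0,-1.26]],[-0.4,[246,-62,0],[0,0,-1.44]],[-0.4,[277,-70,0],[0,0,-1.62]],[-0.4,[306.9,-77.8,0],[0,0,-1.8]]]'; python3 -m pendant '[[-0.4,[0,0,0],[0,0,-0.05]],[-0.4,[0,0,0],[0,0,-0.05]],[-0.4,[0,0,0],[0,0,-0.05]]]'; python3 go.py 574.5 154.6 30 85.7 1
python3 - <<'E'
from h import *
f=bot.grab_frame("top"); crop(f,180,150,500,330,2,"t10.png")
f=bot.grab_frame("scene"); cv2.imwrite("pics/s10.png",f["pixels"][:,:,::-1])
E
```

```text
t: 17.7
tool_pos: [0.5737, 0.1553, 0.1486]
orientation: [-0.184, -3.132, 0.002]
force: [-0.9, -0.6, 0.2]
gripper_width: 0.704
t: 18.08
tool_pos: [0.5743, 0.154, 0.15]
orientation: [-0.117, -3.137, 0.001]
force: [-0.5, 0.2, -0.1]
gripper_width: 0.697
t 18.07 tcp [574.3 154.  150. ] jaw 85.74 tilt [-2.3e-03 -4.0e-04 -1.0e+00] q [ 0.17  0.22  1.39 -0.    1.54 -1.33] w 0.697 F [-0.5  0.2 -0.1]
delta mm [ -0.4   0.7 120. ] turn [-0.0006 -0.0023  0.0007] deg -0.0
axes x [-0.997  0.074  0.002] y [ 0.074  0.997 -0.001]
```

View pics/t10.png

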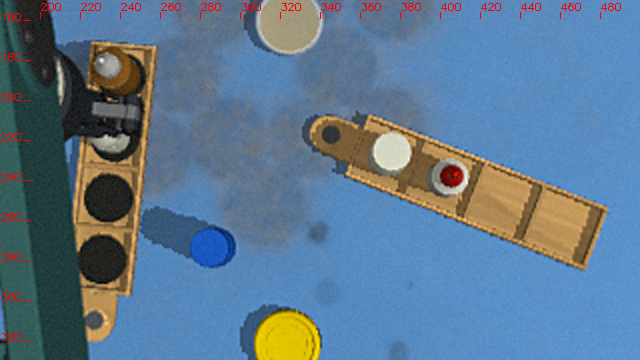

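View pics/s10.png

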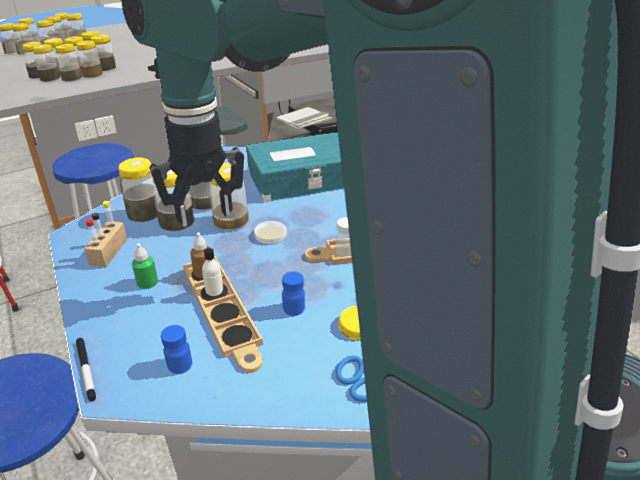

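The white dropper stands in bench seat 2 (red cap at (405,238)). The slim bottle is next; it is tall, so I'll grasp at TCP z of about 28 mm.

```bash
python3 -m pendant '[[-0.4,[0,0.7,30],[0,0,0]],[-0.4,[0,0.7,60],[0,0,0]],[-0.4,[0,0.7,85],[0,0,0]],[-0.4,[0,0.7,105],[0,0,0]],[-0.4,[0,0.7,118],[0,0,0]],[-0.4,[0,0.7,122],[0,0,0]],[-0.4,[0,0.7,122],[0,0,0]]]'; python3 go.py 574.5 154.6 28 85.7 1
python3 - <<'E'
from h import *
f=bot.grab_frame("scene"); crop(f,150,160,300,340,3,"s11.png")
E
```

```text
t: 19.05
tool_pos: [0.5753, 0.1551, 0.0298]
orientation: [0.115, 3.139, 0.0]
force: [-0.1, 0.7, -0.3]
gripper_width: 0.695
t 19.05 tcp [575.3 155.1  29.8] jaw 85.8 tilt [ 8.e-04  2.e-04 -1.e+00] q [ 0.17  0.31  1.52  0.    1.31 -1.33] w 0.695 F [-0.1  0.7 -0.3]
delta mm [ 0.8 -0.6  1.8] turn [0.0003 0.0007 0.0017] deg -0.1
axes x [-0.997  0.073 -0.001] y [0.073 0.997 0.   ]
```

View pics/s11.png

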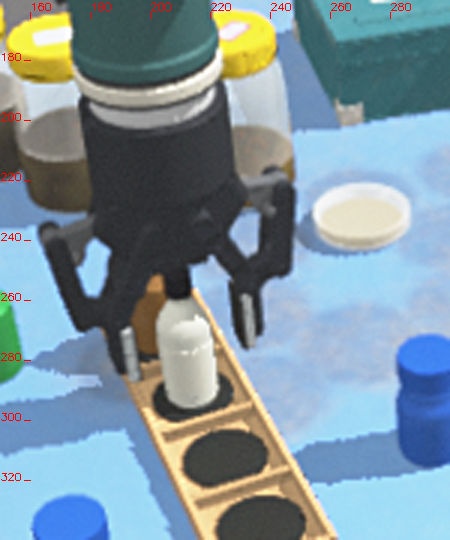

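The jaws stand either side of the slim bottle at (193,278) and (233,265). I'll go 3 mm lower and close.

```bash
python3 -m pendant '[[-0.4,[0,0,3],[0,0,0]],[1,[0,0,3],[0,0,0]],[1,[0,0,3],[0,0,0]],[1,[0,0,3],[0,0,0]],[1,[0,0,3],[0,0,0]]]' 40;  python3 go.py 574.5 154.6 28 85.7 1; python3 -m pendant '[[1,[0,0,-10],[0,0,0]],[1,[0,0,-35],[0,0,0]],[1,[0,0,-65],[0,0,0]],[1,[0,0,-95],[0,0,0]],[1,[0,0,-120],[0,0,0]],[1,[0,0,-130],[0,0,0]],[1,[0,0,-130],[0,0,0]]]'; python3 go.py 520.3 -215.7 157 -20.6 1
python3 - <<'E'
from h import *
f=bot.grab_frame("scene"); crop(f,150,100,350,300,3,"s12.png")
E
```

```text
t: 19.73
tool_pos: [0.5752, 0.1553, 0.0268]
orientation: [0.115, 3.139, 0.001]
force: [-0.1, -0.0, 1.9]
gripper_width: 0.336
t 19.73 tcp [575.2 155.3  26.8] jaw 85.81 tilt [ 8.e-04  3.e-04 -1.e+00] q [ 0.17  0.31  1.53  0.    1.3  -1.33] w 0.336 F [-0.1 -0.   1.9]
delta mm [ 0.7 -0.7 -1.2] turn [0.0004 0.0008 0.002 ] deg -0.1
axes x [-0.997  0.073 -0.001] y [0.073 0.997 0.   ]
t: 20.6
tool_pos: [0.5752, 0.1551, 0.1569]
orientation: [0.115, 3.138, 0.0]
force: [-0.0, 0.4, -1.1]
gripper_width: 0.34
t 20.6 tcp [575.2 155.1 156.9] jaw 85.81 tilt [ 1.2e-03  2.0e-04 -1.0e+00] q [ 0.17  0.21  1.38  0.    1.55 -1.33] w 0.34 F [-0.   0.4 -1.1]
delta mm [ 2.770e+01 -3.738e+02 -3.000e-01] turn [1.3000e-03 5.0000e-04 1.8572e+00] deg -106.4
axes x [-0.997  0.073 -0.001] y [0.073 0.997 0.   ]
```

View pics/s12.png

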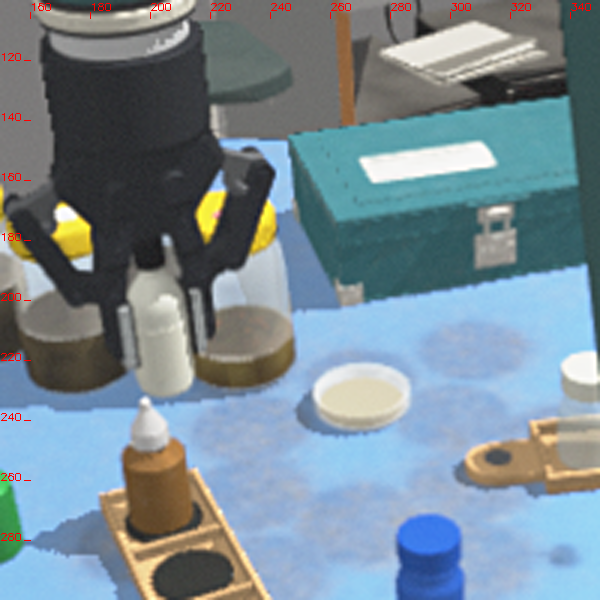

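The slim bottle is held upright at (202,212). Carrying it to bench seat 3.

```bash
python3 -m pendant '[[1,[2,-20,0],[0,0,0.1]],[1,[4,-53,0],[0,0,0.26]],[1,[7,-91,0],[0,0,0.44]],[1,[10,-132,0],[0,0,0.62]],[1,[13,-174,0],[0,0,0.8]],[1,[16,-216,0],[0,0,0.98]],[1,[19,-257,0],[0,0,1.16]],[1,[22,-298,0],[0,0,1.34]],[1,[25,-337,0],[0,0,1.52]],[1,[27.7,-365,0],[0,0,1.7]]]';python3 -m pendant '[[1,[2.5,8,0],[0,0,0.15]],[1,[2.5,8,0],[0,0,0.15]],[1,[2.5,8,0],[0,0,0.15]]]'; python3 go.py 520.3 -215.7 26 -20.6 1
```

```text
t: 21.9
tool_pos: [0.5193, -0.2081, 0.1542]
orientation: [-2.439, -1.975, 0.002]
force: [-0.4, 0.1, -0.9]
gripper_width: 0.337
t: 22.28
tool_pos: [0.5284, -0.2055, 0.1552]
orientation: [-2.572, -1.8, 0.002]
force: [0.4, -0.2, -0.8]
gripper_width: 0.337
t 22.27 tcp [ 528.4 -205.5  155.2] jaw -20.04 tilt [-0.002  0.001 -1.   ] q [-0.47  0.15  1.45  0.    1.54 -0.12] w 0.337 F [ 0.4 -0.2 -0.8]
delta mm [-12.4  -3.9 129.2] turn [-0.0022 -0.0003  0.0098] deg -0.6
axes x [0.343 0.939 0.   ] y [ 0.939 -0.343 -0.002]
```

```bash
python3 -m pendant '[[1,[-12.4,-3.9,0],[0,0,0]],[1,[-12.4,-3.9,10],[0,0,0]],[1,[-12.4,-3.9,40],[0,0,0]],[1,[-12.4,-3.9,70],[0,0,0]],[1,[-12.4,-3.9,95],[0,0,0]],[1,[-12.4,-3.9,110],[0,0,0]],[1,[-12.4,-3.9,117],[0,0,0]],[1,[-12.4,-3.9,119],[0,0,0]],[1,[-12.4,-3.9,119],[0,0,0]]]'; python3 go.py 520.3 -215.7 24 -20.6 1
python3 - <<'E'
from h import *
f=bot.grab_frame("top"); crop(f,310,160,510,300,4,"t13.png")
E
```

```text
t: 23.4
tool_pos: [0.5217, -0.2167, 0.0382]
orientation: [2.575, 1.797, 0.001]
force: [-0.3, -0.7, -0.5]
gripper_width: 0.342
t 23.4 tcp [ 521.7 -216.7   38.2] jaw -20.18 tilt [ 1.6e-03 -7.0e-04 -1.0e+00] q [-0.49  0.24  1.6   0.    1.31 -0.14] w 0.342 F [-0.3 -0.7 -0.5]
delta mm [ 0.4 -1.7 14.2] turn [0.0018 0.0001 0.0073] deg -0.4
axes x [ 0.345  0.939 -0.   ] y [ 0.939 -0.345  0.002]
```

View pics/t13.png

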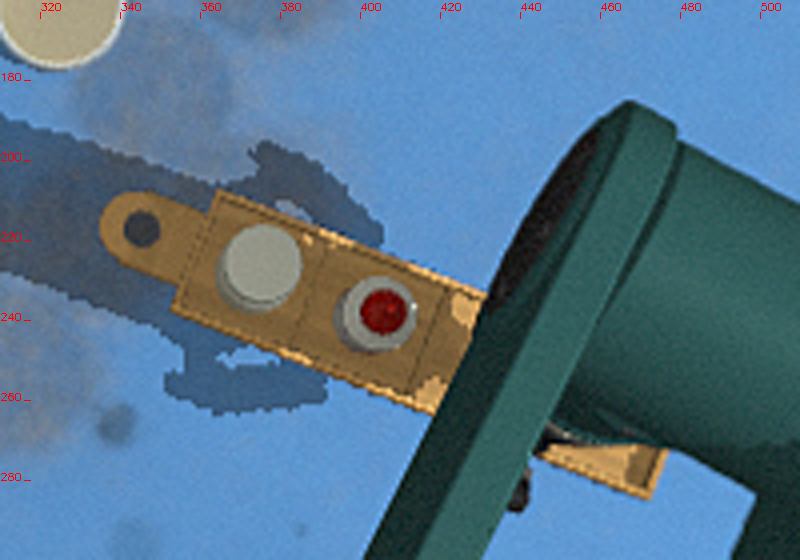

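Jar and white dropper are undisturbed at (375,226) and (405,238). Lowering the slim bottle the last 14 mm.

```bash
python3 -m pendant '[[1,[0,-1,5],[0,0,0]],[1,[0,-1,9],[0,0,0]],[1,[0,-1,11.5],[0,0,0]],[1,[0,-1,13],[0,0,0]],[1,[0,-1,14],[0,0,0]],[1,[0,-1,14],[0,0,0]],[1,[0,-1,14],[0,0,0]]]'; python3 go.py 520.3 -215.7 24 -20.6 1
```

```text
t: 24.32
tool_pos: [0.5201, -0.216, 0.0237]
orientation: [-2.576, -1.798, -0.0]
force: [-1.2, 1.4, 3.4]
gripper_width: 0.339
t 24.32 tcp [ 520.1 -216.    23.7] jaw -20.18 tilt [ 0.e+00  1.e-04 -1.e+00] q [-0.49  0.25  1.61  0.    1.28 -0.14] w 0.339 F [-1.2  1.4  3.4]
delta mm [ 0.3  0.1 -0.3] turn [-0.     -0.0001  0.0073] deg -0.4
axes x [0.345 0.939 0.   ] y [ 0.939 -0.345 -0.   ]
```

Floor contact at 3.4 N. Releasing and rising.

```bash
python3 -m pendant '[[-0.2,[0,0,0],[0,0,0]],[-0.4,[0,0,0],[0,0,0]],[-0.4,[0,0,0],[0,0,0]],[-0.4,[0,0,-20],[0,0,0]],[-0.4,[0,0,-50],[0,0,0]],[-0.4,[0,0,-90],[0,0,0]],[-0.4,[0,0,-130],[0,0,0]],[-0.4,[0,0,-130],[0,0,0]],[-0.4,[0,0,-130],[0,0,0]]]' 20; python3 go.py 634.5 149.8 153 85.7 1
```

```text
t: 25.45
tool_pos: [0.5198, -0.2158, 0.1526]
orientation: [-2.576, -1.797, 0.0]
force: [1.0, -0.3, 0.0]
gripper_width: 0.702
t 25.45 tcp [ 519.8 -215.8  152.6] jaw -20.18 tilt [-7.e-04  5.e-04 -1.e+00] q [-0.49  0.14  1.46  0.    1.53 -0.14] w 0.702 F [ 1.  -0.3  0. ]
delta mm [ 3.827e+02 -1.850e+01 -3.000e-01] turn [-4.000e-04 -9.000e-04 -1.848e+00] deg 105.9
axes x [0.345 0.939 0.   ] y [ 0.939 -0.345 -0.001]
```

```bash
python3 -m pendant '[[-0.4,[38,-2,0],[0,0,-0.18]],[-0.4,[76,-4,0],[0,0,-0.36]],[-0.4,[115,-6,0],[0,0,-0.54]],[-0.4,[153,-7,0],[0,0,-0.72]],[-0.4,[191,-9,0],[0,0,-0.9]],[-0.4,[230,-11,0],[0,0,-1.08]],[-0.4,[268,-13,0],[0,0,-1.26]],[-0.4,[306,-15,0],[0,0,-1.44]],[-0.4,[345,-17,0],[0,0,-1.62]],[-0.4,[382.7,-18.5,0],[0,0,-1.8]]]'; python3 -m pendant '[[-0.4,[0,0,0],[0,0,-0.05]],[-0.4,[0,0,0],[0,0,-0.05]],[-0.4,[0,0,0],[0,0,-0.05]]]'; python3 go.py 634.5 149.8 26 85.7 1
python3 - <<'E'
from h import *
f=bot.grab_frame("top"); crop(f,180,130,500,330,2,"t14.png")
f=bot.grab_frame("scene"); cv2.imwrite("pics/s14.png",f["pixels"][:,:,::-1])
E
```

```text
t: 26.7
tool_pos: [0.634, 0.1507, 0.1504]
orientation: [-0.184, -3.132, 0.001]
force: [0.2, -0.9, -0.7]
gripper_width: 0.698
t: 27.08
tool_pos: [0.6342, 0.1491, 0.1519]
orientation: [-0.117, -3.137, 0.001]
force: [0.2, 0.1, -0.2]
gripper_width: 0.702
t 27.07 tcp [634.2 149.1 151.9] jaw 85.74 tilt [-2.3e-03 -3.0e-04 -1.0e+00] q [ 0.14  0.34  1.23  0.    1.58 -1.35] w 0.702 F [ 0.2  0.1 -0.2]
delta mm [ -0.5   0.8 125.9] turn [-0.0005 -0.0023  0.0007] deg -0.0
axes x [-0.997  0.074  0.002] y [ 0.074  0.997 -0.   ]
```

View pics/t14.png

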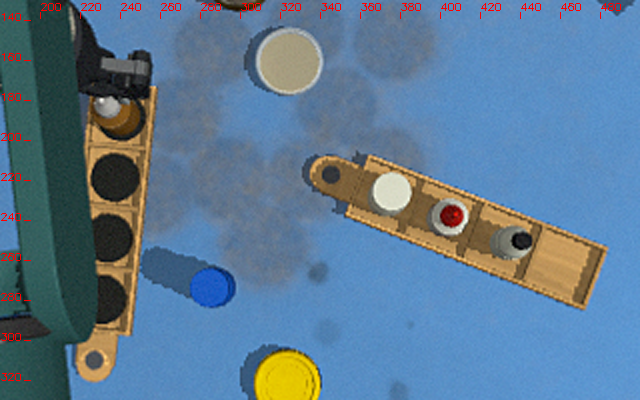

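View pics/s14.png

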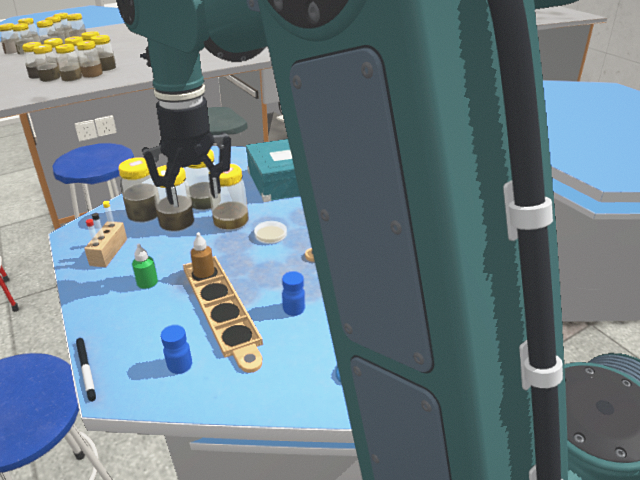

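The slim bottle stands in bench seat 3 (cap at (440,252)); only the amber dropper is left. The arm is clear of the green look-alike at (145,270) in scene. Descending.

```bash
python3 -m pendant '[[-0.4,[0,0.5,30],[0,0,0]],[-0.4,[0,0.5,60],[0,0,0]],[-0.4,[0,0.5,85],[0,0,0]],[-0.4,[0,0.5,107],[0,0,0]],[-0.4,[0,0.5,121],[0,0,0]],[-0.4,[0,0.5,127],[0,0,0]],[-0.4,[0,0.5,127],[0,0,0]]]'; python3 go.py 634.5 149.8 26 85.7 1
python3 - <<'E'
from h import *
f=bot.grab_frame("scene"); crop(f,120,140,280,320,3,"s15.png")
E
```

```text
t: 28.05
tool_pos: [0.635, 0.15, 0.0265]
orientation: [0.115, 3.139, 0.0]
force: [-0.2, 0.1, 0.4]
gripper_width: 0.701
t 28.05 tcp [635.  150.   26.5] jaw 85.8 tilt [ 3.e-04  1.e-04 -1.e+00] q [ 0.15  0.43  1.37  0.    1.34 -1.35] w 0.701 F [-0.2  0.1  0.4]
delta mm [ 0.5 -0.2  0.5] turn [0.0001 0.0003 0.0017] deg -0.1
axes x [-0.997  0.073 -0.   ] y [0.073 0.997 0.   ]
```

View pics/s15.png

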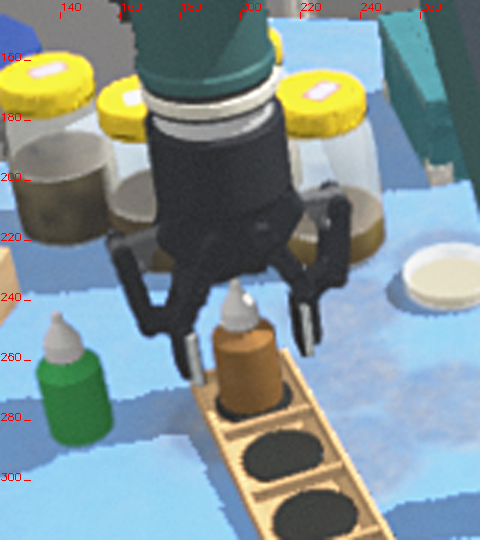

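The jaws straddle the amber bottle at (182,262) and (220,250), clear of the green one. Closing and lifting.

```bash
python3 -m pendant '[[-0.4,[0,0,1.5],[0,0,0]],[1,[0,0,1.5],[0,0,0]],[1,[0,0,1.5],[0,0,0]],[1,[0,0,1.5],[0,0,0]],[1,[0,0,1.5],[0,0,0]]]' 40;  python3 go.py 634.5 149.8 28 85.7 1; python3 -m pendant '[[1,[0,0,-10],[0,0,0]],[1,[0,0,-35],[0,0,0]],[1,[0,0,-65],[0,0,0]],[1,[0,0,-95],[0,0,0]],[1,[0,0,-120],[0,0,0]],[1,[0,0,-130],[0,0,0]],[1,[0,0,-130],[0,0,0]]]'; python3 go.py 499.6 -270.9 155 -20.6 1
python3 - <<'E'
from h import *
f=bot.grab_frame("scene"); crop(f,120,80,320,280,3,"s16.png")
E
```

```text
t: 28.72
tool_pos: [0.6354, 0.1502, 0.0256]
orientation: [0.115, 3.138, 0.001]
force: [0.2, 0.1, 2.3]
gripper_width: 0.436
t 28.73 tcp [635.4 150.2  25.6] jaw 85.81 tilt [ 1.4e-03  3.0e-04 -1.0e+00] q [ 0.15  0.43  1.37  0.    1.34 -1.35] w 0.436 F [0.2 0.1 2.3]
delta mm [ 0.8 -0.5 -2.4] turn [0.0004 0.0014 0.002 ] deg -0.1
axes x [-0.997  0.073 -0.001] y [0.073 0.997 0.   ]
t: 29.6
tool_pos: [0.635, 0.1501, 0.1553]
orientation: [0.115, 3.139, 0.0]
force: [0.8, -0.4, -0.8]
gripper_width: 0.439
t 29.6 tcp [635.  150.1 155.3] jaw 85.81 tilt [ 1.e-03  2.e-04 -1.e+00] q [ 0.15  0.34  1.22  0.    1.58 -1.35] w 0.439 F [ 0.8 -0.4 -0.8]
delta mm [ 1.043e+02 -4.297e+02  1.000e-01] turn [1.0000e-03 4.0000e-04 1.8572e+00] deg -106.4
axes x [-0.997  0.073 -0.001] y [0.073 0.997 0.   ]
```

View pics/s16.png

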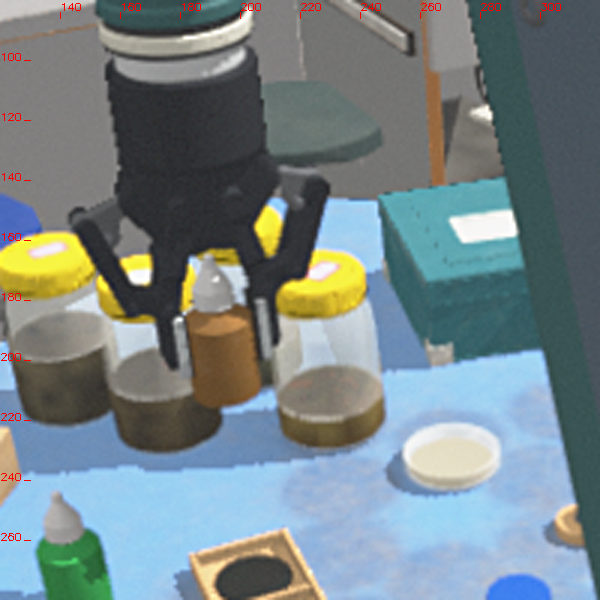

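The amber dropper is held upright at (191,197). Carrying it to bench seat 4.

```bash
python3 -m pendant '[[1,[5,-20,0],[0,0,0.09]],[1,[13,-54,0],[0,0,0.24]],[1,[23,-94,0],[0,0,0.42]],[1,[33,-137,0],[0,0,0.6]],[1,[44,-181,0],[0,0,0.78]],[1,[55,-225,0],[0,0,0.96]],[1,[65,-269,0],[0,0,1.14]],[1,[76,-313,0],[0,0,1.32]],[1,[86,-355,0],[0,0,1.5]],[1,[95,-392,0],[0,0,1.67]]]'; python3 go.py 499.6 -270.9 155 -20.6 1
```

```text
t: 30.9
tool_pos: [0.5099, -0.2349, 0.1527]
orientation: [-2.408, -2.012, 0.002]
force: [-0.1, 0.2, -1.1]
gripper_width: 0.434
t 30.9 tcp [ 509.9 -234.9  152.7] jaw -10.23 tilt [-0.0031  0.0019 -1.    ] q [-0.53  0.14  1.47  0.    1.54 -0.35] w 0.434 F [-0.1  0.2 -1.1]
delta mm [-37.2  -3.8  -2.3] turn [-0.0035 -0.001   0.1809] deg -10.4
axes x [0.178 0.984 0.001] y [ 0.984 -0.178 -0.003]
```

```bash
python3 -m pendant '[[1,[-20,-2,0],[0,0,0.09]],[1,[-37,-4,0],[0,0,0.175]],[1,[-37,-4,0],[0,0,0.175]],[1,[-37,-4,0],[0,0,0.175]]]'; python3 go.py 499.6 -270.9 23 -20.6 1
```

```text
t: 31.4
tool_pos: [0.5009, -0.2688, 0.1537]
orientation: [-2.569, -1.805, 0.0]
force: [-0.5, -0.2, -0.6]
gripper_width: 0.437
t 31.4 tcp [ 500.9 -268.8  153.7] jaw -19.81 tilt [-0.0014  0.0017 -1.    ] q [-0.59  0.16  1.45  0.    1.54 -0.25] w 0.437 F [-0.5 -0.2 -0.6]
delta mm [ -2.5  -0.3 130.7] turn [-0.0019 -0.0011  0.0137] deg -0.8
axes x [0.339 0.941 0.001] y [ 0.941 -0.339 -0.002]
```

```bash
python3 -m pendant '[[1,[-2.5,-0.6,20],[0,0,0]],[1,[-2.5,-0.6,50],[0,0,0]],[1,[-2.5,-0.6,80],[0,0,0]],[1,[-2.5,-0.6,103],[0,0,0]],[1,[-2.5,-0.6,117],[0,0,0]],[1,[-2.5,-0.6,123],[0,0,0]],[1,[-2.5,-0.6,124],[0,0,0]],[1,[-2.5,-0.6,124],[0,0,0]]]'; python3 go.py 499.6 -270.9 22.6 -20.6 1
python3 - <<'E'
from h import *
f=bot.grab_frame("top"); crop(f,330,180,530,320,4,"t17.png")
E
```

```text
t: 32.4
tool_pos: [0.5004, -0.2722, 0.0318]
orientation: [2.57, 1.803, 0.001]
force: [-0.3, -0.1, -1.3]
gripper_width: 0.435
t 32.4 tcp [ 500.4 -272.2   31.8] jaw -19.89 tilt [ 0.0016 -0.001  -1.    ] q [-0.6   0.25  1.59  0.    1.3  -0.25] w 0.435 F [-0.3 -0.1 -1.3]
delta mm [ 0.9 -1.3  9.2] turn [0.0019 0.0003 0.0124] deg -0.7
axes x [ 0.34  0.94 -0.  ] y [ 0.94  -0.34   0.002]
```

View pics/t17.png

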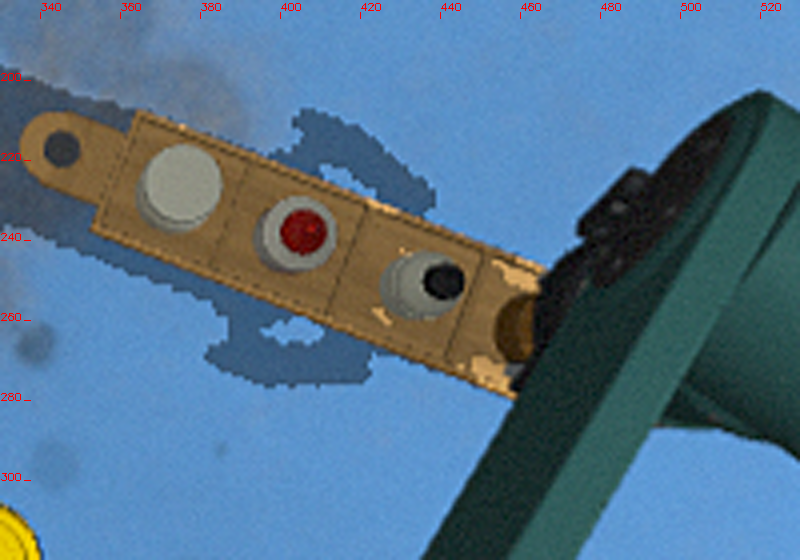

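The first three stand as placed, and the amber body at (457,262) is inside seat 4. Lowering to the floor.

```bash
python3 -m pendant '[[1,[0.5,-0.5,3],[0,0,0]],[1,[0.5,-0.5,5.5],[0,0,0]],[1,[0.5,-0.5,7.5],[0,0,0]],[1,[0.5,-0.5,8.5],[0,0,0]],[1,[0.5,-0.5,9],[0,0,0]],[1,[0.5,-0.5,9],[0,0,0]],[1,[0.5,-0.5,9],[0,0,0]]]'; python3 go.py 499.6 -270.9 22.6 -20.6 1
```

```text
t: 33.33
tool_pos: [0.4993, -0.2711, 0.0225]
orientation: [-2.572, -1.804, 0.0]
force: [-1.9, 1.6, 4.9]
gripper_width: 0.44
t 33.33 tcp [ 499.3 -271.1   22.5] jaw -19.9 tilt [-3.e-04  2.e-04 -1.e+00] q [-0.6   0.26  1.6  -0.    1.28 -0.25] w 0.44 F [-1.9  1.6  4.9]
delta mm [ 0.3  0.2 -0.1] turn [-0.0003 -0.0001  0.0123] deg -0.7
axes x [0.34 0.94 0.  ] y [ 0.94 -0.34 -0.  ]
```

```bash
python3 -m pendant '[[-0.2,[0,0,0],[0,0,0]],[-0.4,[0,0,0],[0,0,0]],[-0.4,[0,0,0],[0,0,0]],[-0.4,[0,0,-20],[0,0,0]],[-0.4,[0,0,-50],[0,0,0]],[-0.4,[0,0,-90],[0,0,0]],[-0.4,[0,0,-140],[0,0,0]],[-0.4,[0,0,-180],[0,0,0]],[-0.4,[0,0,-180],[0,0,0]]]' 20; python3 go.py 280 350 230 64 1
```

```text
t: 34.45
tool_pos: [0.5014, -0.2725, 0.2069]
orientation: [2.564, 1.799, 0.006]
force: [-0.1, 0.3, -0.0]
gripper_width: 0.703
t 34.45 tcp [ 501.4 -272.5  206.9] jaw -19.9 tilt [ 0.0081 -0.0054 -1.    ] q [-0.6   0.13  1.37  0.    1.63 -0.25] w 0.703 F [-0.1  0.3 -0. ]
delta mm [ 509.9 -419.8  -28.3] turn [ 0.006   0.0088 -1.4643] deg 83.9
axes x [ 0.34   0.94  -0.002] y [ 0.94  -0.34   0.009]
```

```bash
python3 -m pendant '[[-0.4,[40,-33,-2],[0,0,-0.12]],[-0.4,[85,-70,-5],[0,0,-0.24]],[-0.4,[130,-107,-10],[0,0,-0.38]],[-0.4,[175,-144,-12],[0,0,-0.52]],[-0.4,[220,-181,-15],[0,0,-0.66]],[-0.4,[265,-218,-18],[0,0,-0.8]],[-0.4,[310,-255,-20],[0,0,-0.94]],[-0.4,[355,-292,-22],[0,0,-1.08]],[-0.4,[400,-329,-24],[0,0,-1.22]],[-0.4,[440,-362,-26],[0,0,-1.35]]]';python3 -m pendant '[[-0.4,[0,0,0],[0,0,0]],[-0.4,[0,0,0],[0,0,0]],[-0.4,[0,0,0],[0,0,0]]]'
python3 - <<'E'
from h import *
f=bot.grab_frame("top"); cv2.imwrite("pics/t18.png",f["pixels"][:,:,::-1]);crop(f,325,195,495,295,4,"t18b.png")
g=bot.grab_frame("scene"); cv2.imwrite("pics/s18.png",g["pixels"][:,:,::-1]);crop(g,295,190,465,275,4,"s18b.png")
E
```

```text
t: 35.7
tool_pos: [0.3074, 0.2672, 0.2266]
orientation: [-0.872, -3.017, 0.002]
force: [0.9, -0.0, -1.2]
gripper_width: 0.7
t: 36.08
tool_pos: [0.3093, 0.2645, 0.2273]
orientation: [-0.885, -3.014, 0.001]
force: [-0.1, 0.3, -0.0]
gripper_width: 0.706
```

View pics/t18.png

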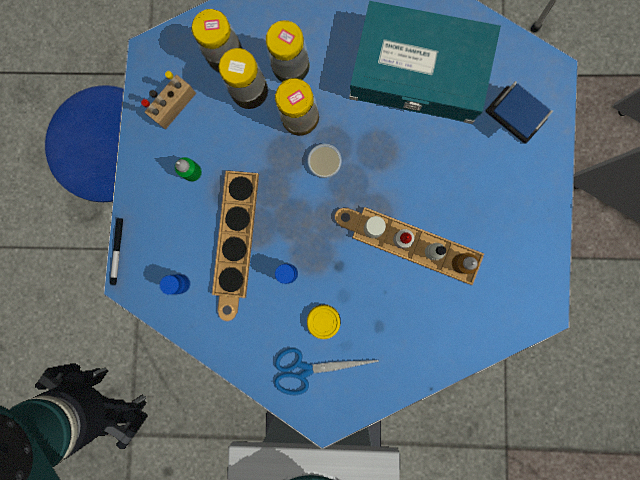

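View pics/s18b.png

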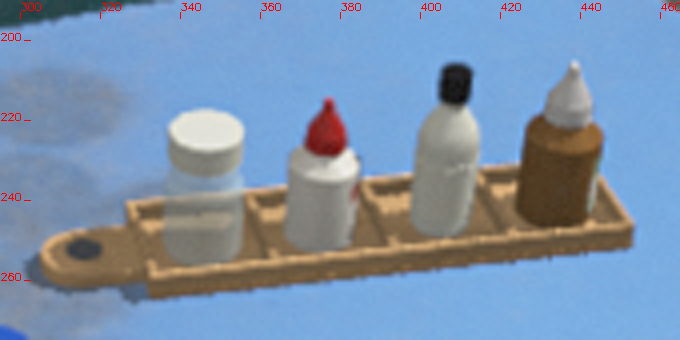

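View pics/t18b.png

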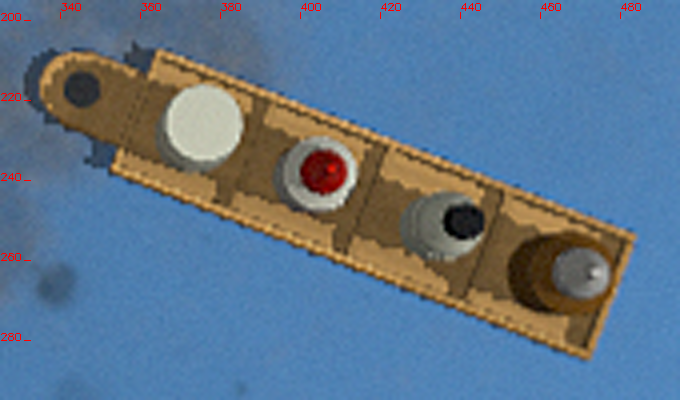

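All four stand in their seats in order. As a numeric check, I'll compare the cap tops with what upright bottles on the seat floor should show.

```bash
python3 - <<'E'
from h import *
f=bot.grab_frame("top"); g=bot.grab_frame("scene")
for n,a,b,z in (("jar",(376,225.7),(346,222.7),.072),("white",(405.8,238),(376.7,215),.082),("slim",(440.7,250),(408.7,206.5),.092),("amber",(473,263),(438.3,205.5),.089)):
    print(n,back(f,a,z)[0,:2].round(4),back(g,b,z)[0,:2].round(4))
print(bot.state()["t"])
E
```

```text
jar [ 0.5624 -0.1057] [ 0.559  -0.1032]
white [ 0.5408 -0.1568] [ 0.5394 -0.1579]
slim [ 0.5206 -0.2149] [ 0.5207 -0.2174]
amber [ 0.4996 -0.27  ] [ 0.499  -0.2721]
36.275
```

The cap tops, taken at upright floor-standing height, fall within about 4 mm of the seat centres in both cameras. So the bottles are upright on the floor. Handing in.

```bash
python3 -c "
from cell import bot
print(bot.hand_in())"
```

```text
the job is handed in; nothing more can be done
None
```

All four bottles are in the empty rack in the same order from the tongue: squat jar, white dropper, slim bottle, amber dropper. I handed the job in at about 36 s of the 106 s allowed.

- **Placing:** I set each bottle down until it touched the seat floor, with 2–5 N of contact force, then let go and moved the arm clear.
- **Last checks:** Both cameras show the bottles upright, one to a seat, with the four discs bare in the old rack. The blue jars, the green dropper and the rest of the clutter look untouched. The cap tops, worked out for bottles standing on the floor, lie within about 4 mm of the seat centres in both views.
- **Disagreements:** The two cameras differed by up to about 5 mm, mostly in x, which is well within the play in the seats. During the slim bottle's transfer I made one sideways correction in the wrong direction, about 9 mm. It was in the air, and I fixed it before lowering.

No check failed.

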